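Find the tall square sample bottle in the crate and stand it on the balance

TASK

Pick the tall square bottle out of the crate of mixed bottles, lay it on its side on the black rubber mat and let go of it. Then take it again another way and stand it upright, cap up, gently in the middle of the balance pan. Leave the other bottles and jars in the crate, and do not disturb the beaker and the tube rack on the bench.

Things in the scene. Friction and masses are not known exactly. Their poses are not given: they have to be found in the camera images.
- tall_square: The target, loose: white plastic bottle of square section, round blue screw cap; starts lying in the crate. Body 90 long, 42 x 42 mm; neck 8; cap 32 in diameter, 20 long; 118 mm overall, about 0.16 kg. Origin: middle of the square body on its axis, 45 mm from the base, 73 from the cap top, 21 from each flat side. x runs along the bottle from base to cap; y, z square to the flat sides.
- short_square: Another bottle in the crate, to be left there: same 42 x 42 mm section and blue cap, but its body is only 52 mm long (80 mm overall). Origin: middle of the square body; x runs towards the cap.
- round_bottle: Another bottle in the crate, to be left there: same length (118 mm overall, body 90) and cap as the target, but round, 42 mm in diameter. Origin: middle of the body on its axis; x runs towards the cap.
- jar0: Small round jar standing in the crate, 41 mm in diameter, 34 high. Origin: centre of its underside.
- jar1: Small round jar standing in the crate, the same as jar0. Origin: centre of its underside.
- crate: Grey open plastic crate, fixed on the bench; 240 (its x) x 280 (its y) x 52 mm high outside, walls and floor 5 mm thick. Origin: centre of its underside, on the bench; z up. It stands on the left or on the right of the mat.
- mat: Black rubber mat, fixed on the bench: 200 (its x) x 170 (its y) mm, 4 mm thick. Origin: centre of its underside.
- balance: White laboratory balance, fixed: housing 210 (its x) x 170 (its y) mm, top of the housing 54 mm above the bench; display strip along its -x edge. Origin: centre of its underside. It stands on the side of the mat away from the crate.
- pan (a point): Centre of the top face of the balance's round steel pan: 124 mm in diameter, 10 mm thick, top face 70 mm above the bench. z up; the pan does not move.
- beaker: Bystander, loose: clear glass beaker standing on the bench beyond the mat, 68 mm in diameter, 85 mm high. Origin: centre of its underside.
- tube_rack: Bystander, loose: grey rack with capped tubes on the bench at the far edge, 66 (its x) x 160 (its y) mm, 82 mm high. Origin: centre of its underside.
Mind the look-alikes: they are no part of the job. What is shaped like the short_square but purple or yellow is not meant.

How it is judged:
On the way:
1. the tall square bottle lies on its side on the rubber mat, let go of and at rest (x of tall_square in the frame of mat between -0.1 and 0.1 m and y of tall_square in the frame of mat between -0.085 and 0.085 m and height (world z) of tall_square below 0.035 m and angle between tall_square's own x axis and vertical between 1.4 and 1.74 rad and contact force between tall_square and the fingers below 0.1 N and contact force between tall_square and mat above 0.3 N and linear speed of tall_square below 0.02 m/s), for 0.2 s.
At the end, for the whole second after the job is handed in: The tall square bottle stands cap up (within 0.08 rad) on the pan, within 25 mm of its centre, released and at rest; the other two bottles and both jars are in the crate; beaker (upright) and tube rack are within 30 mm of where they stood (horizontal distance between tall_square and pan below 0.025 m and z of tall_square in the frame of pan between 0.04 and 0.05 m and angle between tall_square's own x axis and vertical below 0.08 rad and linear speed of tall_square below 0.02 m/s and angular speed of tall_square below 0.2 rad/s and contact force between tall_square and the fingers below 0.1 N and x of short_square in the frame of crate between -0.12 and 0.12 m and y of short_square in the frame of crate between -0.14 and 0.14 m and z of short_square in the frame of crate between -0.005 and 0.08 m and x of round_bottle in the frame of crate between -0.12 and 0.12 m and y of round_bottle in the frame of crate between -0.14 and 0.14 m and z of round_bottle in the frame of crate between -0.005 and 0.08 m and x of jar0 in the frame of crate between -0.12 and 0.12 m and y of jar0 in the frame of crate between -0.14 and 0.14 m and z of jar0 in the frame of crate between -0.005 and 0.08 m and x of jar1 in the frame of crate between -0.12 and 0.12 m and y of jar1 in the frame of crate between -0.14 and 0.14 m and z of jar1 in the frame of crate between -0.005 and 0.08 m and distance of each of beaker, tube_rack from where it was at the start of the episode below 0.03 m and angle between beaker's own z axis and vertical below 0.2 rad); the robot touches nothing.
It fails at once if the bottle is dropped onto the pan (let go of more than about 10 mm above it) (horizontal distance between tall_square and pan below 0.1 m and z of tall_square in the frame of pan between 0.02 and 0.25 m and contact force between tall_square and the fingers below 0.1 N and linear speed of tall_square above 0.45 m/s).
It fails at once if the beaker or the tube rack is shifted by more than 30 mm or the beaker is tipped (distance of any of beaker, tube_rack from where it was at the start of the episode above 0.03 m or angle between beaker's own z axis and vertical above 0.3 rad).
It fails at once if another bottle or jar is lifted out of the crate (z of any of short_square, round_bottle, jar0, jar1 in the frame of crate above 0.1 m).
It also fails if it takes over 58 s, if anything falls off the work surface, if the arm or the gripper's body presses on something with over 40 N, if the wrist force passes 120 N, or if a joint passes its speed limit or range.

ROBOT

A 6-joint arm with a two-finger parallel gripper is mounted at the origin on the work surface. World frame = base frame: x ahead of the robot, y to its left, z up, the work surface at z = 0. Lengths are in m, angles in rad, forces in N, time in s.
With the tool pointing down it reaches from about 0.25 to 0.8 m from the base axis. Payload 3.9 kg.
Tool frame: the origin (TCP) lies midway between the tips of the shut fingers; the grasp point (between the pads) lies 19 mm behind it; z points along the fingers, y is the line along which they close (so a half turn about z gives the same grasp; the last joint's range is limited). The gripper opens to 85 mm and grips with 20 to 120 N. Pads are 22 mm wide; open, the fingers measure 114 mm over their backs; the gripper's body (76 mm by 85 mm) begins 54 mm behind the grasp point. The pads swing forward as they close: fully open they stand 13 mm farther back than shut.
Start: joints at [1.272, 0.26, -0.138, 1.173, 0, 1.571], TCP at [0.155, 0.502, 0.206] pointing down, gripper open.
Joint ranges: [-2.78, 2.78], [-0.83, 1.72], [-1.28, 1.37], [-1.9, 2.12], [-1.57, 1.48], [-3.14, 3.14]. Speed limits (rad/s): [2.57, 2.57, 3.14, 3.14, 3.14, 3.14].

INTERFACE

Orientations are given as a rotation vector (axis times angle).
In Python, from plant import env, optics gives the robot as it stands. The module is installed in compiled form; this text tells all that it offers.
- The arm moves only by the shell command python3 -m crank 'ROWS' [OPENING] [FORCE]. ROWS is JSON, a list that holds one entry, the list of rows, each a list of 6 numbers: the shift along the world's x, y, z normalised to -1 to 1, where 1 is 0.025 m, then the turn, a rotation vector about the world's x, y, z normalised to -1 to 1, where 1 is 0.08 rad. In form: [[[tx, ty, tz, ax, ay, az], ...]]. A call has 1 to 20 rows; each row shifts and turns the commanded pose from where the row before left it; what a row does not reach is not made up. A row lasts 1/12 s, in which the tool goes at most 41.7 mm and 7.16 degrees, less where a joint would pass 70% of its speed; a pose out of reach is approached as far as the arm can. A call with a number of a shift or a turn outside -1 to 1 is refused whole. A call with a gripper value outside its range is refused whole. OPENING is the opening, from -1 (shut) to 1 (fully open), set as the call begins (- or left out, the last holds). The fingers move at their own pace and stop on an object; FORCE is the grip in N (left out, the last holds). Time passes only in rows, so rows that do not move let the fingers close. It gives the time, the measured TCP pose, the force, the opening and the grip force at its end, in the units of the state.
- env.read_state(): the state, without advancing time (a new reading comes with each control period).
- optics.grab_frame(name): name is "scene" or "top" or "wrist"; returns (picture, depth): 420x560x3 uint8, red, green, blue; 420x560 float32, m along the optical axis (not along the pixel's ray), 0 where there is no reading.
- optics.camera_model(name): a dict with "fx", "fy", "cx", "cy" (pixels), "eye" and "orientation" of the camera in the world. Camera axes: x right, y up, looking along -z (the intrinsics and any distortion apply to the point x, -y, -z); pixel columns grow to the right and rows downward; lengths in m; the calibration is good to about 2 mm. The wrist camera is an equidistant fisheye: a pixel r from the principal point sees the ray r / f radians off the axis. A picture is of the moment at which its call begins: read the wrist's pose just before it. camera_model takes no time and is no camera call; for the wrist camera it gives the pose at the moment of the call.
- env.close_job(): hands the job in; it is judged then, once.
The state is a dict: "time_s": time; "qpos": joint angles; "qvel": joint speeds; "joint_torque": joint torques, N m; "tcp_pos": TCP position; "orientation": TCP orientation; "contact_force": force on the tool from outside, world axes, zero at the start; "moment": the same for the moment, N m; "opening": finger opening in m; "grip_force": force on a finger pad.
Only numpy, scipy, OpenCV 4.12 (cv2) and the standard library are available. Lean on these libraries where they do the work, as an engineer would, in place of code of your own. Each camera call takes 0.05 s, during which the arm holds its last target. There are 200 camera calls.

## Working session

There is one attempt and no reset: what is moved stays moved. The work goes in short steps, Python scripts to look and compute and a shell command to move; the robot and the scene stay as the last step left them, time stands still between calls to the robot, and variables do not carry over. Pictures are saved under pics/ and viewed, at most 10 in all, crops included, and the job is handed in when it is done.

```bash
mkdir -p pics; cat > h.py <<'E'
import numpy as np, cv2
from scipy.spatial.transform import Rotation as R
from plant import env, optics
def rot(o):
    o=np.array(o,float)
    if o.shape==(3,3): return o
    return R.from_rotvec(o).as_matrix() if o.size==3 else R.from_quat(o).as_matrix()
def world(m,u,v,d):
    # depth along the axis, pinhole
    p=np.array([(u-m['cx'])/m['fx']*d,-(v-m['cy'])/m['fy']*d,-d])
    return np.array(m['eye'])+rot(m['orientation'])@p
def cloud(m,D):
    v,u=np.mgrid[:D.shape[0],:D.shape[1]]
    P=np.stack([(u-m['cx'])/m['fx']*D,-(v-m['cy'])/m['fy']*D,-D],-1)
    return P@rot(m['orientation']).T+np.array(m['eye'])
E
python3 - <<'E'
from h import *
for n in("scene","top"):
    m=optics.camera_model(n);print(n,m)
    I,D=optics.grab_frame(n);np.savez(f'pics/{n}.npz',I=I,D=D)
    cv2.imwrite(f'pics/{n}0.png',I[...,::-1])
s=env.read_state();print({k:np.round(v,3).tolist() for k,v in s.items()})
E
```

```text
scene {'fx': 417.4686170259413, 'fy': 417.4686170259413, 'cx': 277.1393900399628, 'cy': 210.18222529303313, 'eye': array([ 1.24195755, -0.60882903,  0.93201192]), 'orientation': array([0.79252423, 0.32020611, 0.72203523])}
top {'fx': 497.84059582796755, 'fy': 497.84059582796755, 'cx': 285.5091424452174, 'cy': 209.85585008318787, 'eye': array([0.43087214, 0.0436319 , 1.24732331]), 'orientation': array([ 0.11401433, -0.06184554, -1.58693207])}
{'time_s': 0.1, 'qpos': [1.272, 0.261, -0.139, 1.173, 0.0, 1.571], 'qvel': [0.001, -0.002, 0.004, 0.001, -0.001, -0.0], 'joint_torque': [0.001, -40.651, 25.453, 0.01, 0.0, 0.0], 'tcp_pos': [0.154, 0.501, 0.205], 'orientation': [-0.468, -3.106, 0.003], 'contact_force': [0.241, -0.026, -0.171], 'moment': [-0.02, 0.013, -0.014], 'grip_force': 0.0, 'opening': 0.085}
```

View pics/top0.png

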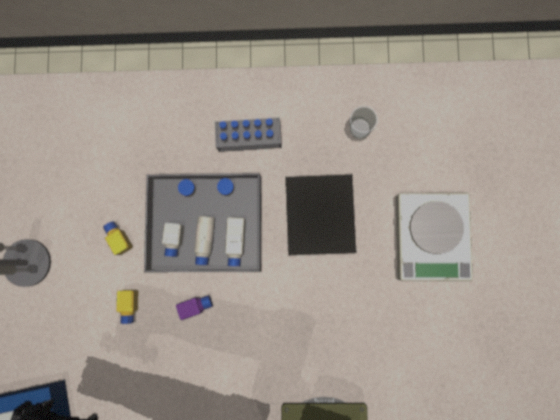

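View pics/scene0.png

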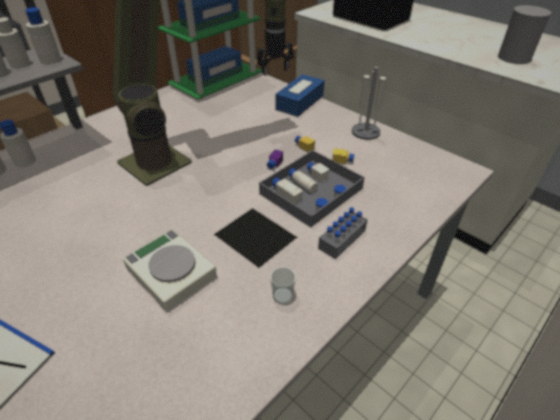

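The top view shows the crate at (203,223), with the short bottle at (172,238) and two long ones at (204,240) and (235,241), caps down the image. The mat is at (321,215), the pan at (437,228), the beaker at (361,125) and the rack at (248,133). Next I'll enlarge the crate and measure.

```bash
python3 - <<'E'
from h import *
z=np.load('pics/top.npz');I,D=z['I'],z['D'];m=optics.camera_model('top')
c=cv2.resize(I[165:280,140:270],None,fx=6,fy=5.2,interpolation=cv2.INTER_CUBIC)
cv2.imwrite('pics/crop1.png',c[...,::-1])
P=cloud(m,D)
def f(n,u,v): print(n,np.round(world(m,u,v,np.median(D[v-1:v+2,u-1:u+2])),4))
for n,u,v in [('tgt body',235,232),('tgt cap',234,262),('round',205,230),('short',172,235),('jar',187,188),('jar',226,187),('mat',321,215),('pan',437,228),('housing',404,240),('floor',220,210),('beaker',361,125),('bench',330,300),('matTL',288,177),('matTR',353,176),('matBR',354,252),('matBL',290,253)]: f(n,u,v)
# bottle points
for n,(u0,u1,v0,v1) in {'R':(219,250,205,270),'L':(192,218,205,270)}.items():
    Q=P[v0:v1,u0:u1];col=I[v0:v1,u0:u1].astype(int)
    k=(Q[...,2]>0.025)&(Q[...,2]<0.07);q=Q[k];
    print(n,k.sum(),np.round(np.percentile(q,[1,50,99],axis=0),4).tolist())
    (cx,cy),wh,a=cv2.minAreaRect((q[:,:2]*1000).astype(np.float32));print((cx,cy),wh,a)
    for x in np.arange(q[:,0].min(),q[:,0].max(),.012):
        s=q[(q[:,0]>=x)&(q[:,0]<x+.012)]
        if len(s)>3: print(np.round(x,3),np.round([s[:,1].min(),s[:,1].max(),s[:,2].max(),np.median(s[:,2])],4))
# scene
ms=optics.camera_model('scene');zs=np.load('pics/scene.npz');S=cloud(ms,zs['D'])
for n,lo,hi in [('pan',.064,.085),('mat',.002,.008)]:
    pass
d=zs['D']
for n,u,v in [('pan',172,263),('mat',256,236),('bottle1',290,187),('b2',304,180),('jar',321,203)]: print('scene',n,np.round(world(ms,u,v,d[v,u]),4))
# pan ellipse centre
for nm,C,J in(('top',P,I),('scene',S,zs['I'])):
    k=(C[...,2]>.062)&(C[...,2]<.085)&(C[...,1]<-.1)&(C[...,1]>-.45)&(C[...,0]>.2)&(C[...,0]<.6)
    q=C[k];print(nm,'pan',k.sum(),cv2.minEnclosingCircle((q[:,:2]*1000).astype(np.float32)) if k.sum() else 0, np.median(q[:,2]) if k.sum() else 0)
E
```

```text
tgt body [0.5143 0.2055 0.0482]
tgt cap [0.4421 0.2092 0.0419]
round [0.5205 0.2787 0.0479]
short [0.5098 0.3591 0.0488]
jar [0.6257 0.3248 0.0414]
jar [0.6263 0.2284 0.0398]
mat [ 0.5559 -0.005   0.0048]
pan [ 0.5133 -0.2733  0.0703]
housing [ 0.4874 -0.1987  0.0535]
floor [0.5733 0.2488 0.0071]
beaker [ 0.7841 -0.1121  0.0056]
bench [ 3.454e-01 -2.220e-02 -3.000e-04]
matTL [0.6543 0.0761 0.0042]
matTR [ 0.6536 -0.0882  0.0017]
matBR [ 0.4622 -0.0844  0.0042]
matBL [0.4624 0.0743 0.0046]
R 826 [[0.4349, 0.1854, 0.028], [0.4953, 0.2073, 0.0473], [0.5508, 0.2283, 0.0532]]
(487.41033935546875, 205.81732177734375) (130.37844848632812, 51.79194641113281) 4.85482931137085
0.425 [0.1745 0.2252 0.0443 0.0372]
0.437 [0.1958 0.2251 0.0469 0.0399]
0.449 [0.1935 0.225  0.0459 0.04  ]
0.461 [0.1892 0.2303 0.0526 0.047 ]
0.473 [0.1884 0.231  0.054  0.0481]
0.485 [0.1877 0.2279 0.0535 0.0482]
0.497 [0.1869 0.2286 0.0541 0.0485]
0.509 [0.186  0.2284 0.0533 0.0478]
0.521 [0.1852 0.228  0.053  0.0479]
0.533 [0.1847 0.2253 0.054  0.0477]
0.545 [0.1849 0.2252 0.0511 0.0477]
L 783 [[0.4387, 0.262, 0.026
[... 172 characters left out ...]
.0476 0.0397]
0.45 [0.275  0.3071 0.046  0.0399]
0.462 [0.2691 0.3083 0.052  0.0431]
0.474 [0.2668 0.3079 0.0511 0.0446]
0.486 [0.2651 0.306  0.0533 0.0449]
0.498 [0.264  0.3068 0.053  0.0449]
0.51 [0.2624 0.3036 0.0533 0.0458]
0.522 [0.2617 0.3038 0.0519 0.045 ]
0.534 [0.2609 0.3011 0.0527 0.0445]
0.546 [0.2593 0.2983 0.051  0.0449]
scene pan [ 0.5236 -0.2738  0.0694]
scene mat [ 0.5664 -0.0036  0.005 ]
scene bottle1 [0.5116 0.2098 0.0448]
scene b2 [0.5147 0.2783 0.0378]
scene jar [0.6344 0.2256 0.0378]
top pan 2218 ((501.62396240234375, -269.2953796386719), 77.10572814941406) 0.07081424494577104
scene pan 1309 ((518.8031005859375, -270.6370544433594), 64.60448455810547) 0.06895490613938582
```

View pics/crop1.png

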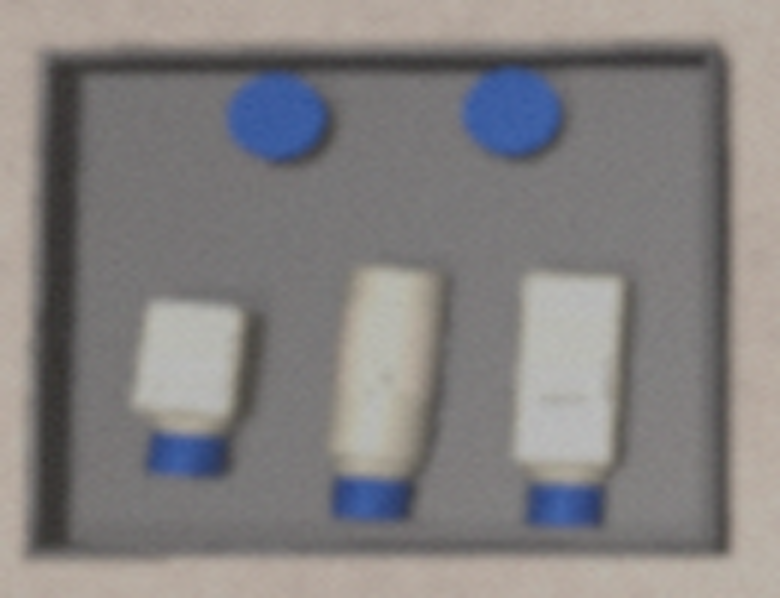

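The crop shows the target at the right: flat-topped white body at crop (570,370), cap below at (565,505). The one with rounded shading at (390,370) is the round bottle. Target body centre is about (0.508, 0.207), top at 0.048, cap pointing to -x. I'll go above it.

```bash
python3 -m crank '[[[0.94,-0.78,0,0,0,0.2],[0.94,-0.78,0,0,0,0.2],[0.94,-0.78,0,0,0,0.2],[0.94,-0.78,0,0,0,0.2],[0.94,-0.78,0,0,0,0.2],[0.94,-0.78,0,0,0,0.2],[0.94,-0.78,0,0,0,0.2],[0.94,-0.78,0,0,0,0.2],[0.94,-0.78,0,0,0,0.2],[0.94,-0.78,0,0,0,0.2],[0.94,-0.78,0,0,0,0.2],[0.94,-0.78,0,0,0,0.2],[0.94,-0.78,0,0,0,0.2],[0.94,-0.78,0,0,0,0.2],[0.94,-0.78,0,0,0,0.2],[0,0,0,0,0,0],[0,0,0,0,0,0]]]' 0.53 60
cat >> h.py <<'E'
def wray(m,u,v):
    a,b=u-m['cx'],v-m['cy'];r=np.hypot(a,b);t=r/m['fx'];s=np.sin(t)/max(r,1e-9)
    return rot(m['orientation'])@np.array([a*s,-b*s,-np.cos(t)])
def onz(m,u,v,z):
    d=wray(m,u,v);e=np.array(m['eye']);return e+d*(z-e[2])/d[2]
def wcloud(m,D):
    v,u=np.mgrid[:D.shape[0],:D.shape[1]].astype(float);a=u-m['cx'];b=v-m['cy'];r=np.hypot(a,b)+1e-9;t=r/m['fx']
    k=np.tan(np.minimum(t,1.4))/r*D
    return np.stack([a*k,-b*k,-D],-1)@rot(m['orientation']).T+np.array(m['eye'])
def st():
    s=env.read_state();M=rot(s['orientation']);print('t',s['time_s'],'q',np.round(s['qpos'],2),'tcp',np.round(s['tcp_pos'],4),'ty',np.round(M[:,1],3),'tz',np.round(M[:,2],3),'open',round(s['opening'],4),'F',np.round(s['contact_force'],1),'g',round(s['grip_force'],1));return s
E
python3 - <<'E'
from h import *
st();m=optics.camera_model('wrist');I,D=optics.grab_frame('wrist');print(m)
np.savez('pics/w1.npz',I=I,D=D);cv2.imwrite('pics/w1.png',I[...,::-1])
P=wcloud(m,D)
k=(P[...,2]>.043)&(P[...,2]<.056)&(P[...,1]>.17)&(P[...,1]<.245)&(P[...,0]>.44)&(P[...,0]<.58)&(D>0)
q=P[k];print(k.sum(),np.round(np.percentile(q,[2,50,98],axis=0),4).tolist(),cv2.minAreaRect((q[:,:2]*1000).astype(np.float32)))
E
```

```text
time_s: 1.52
tcp_pos: [0.5076, 0.2081, 0.2047]
orientation: [-0.097, -3.139, 0.001]
contact_force: [0.1, 0.7, 0.3]
opening: 0.0656
grip_force: 0.0
t 1.5167 q [ 0.39  0.3  -0.08  1.19  0.    0.45] tcp [0.5076 0.2081 0.2047] ty [ 0.062  0.998 -0.   ] tz [-0.001 -0.    -1.   ] open 0.0656 F [0.1 0.7 0.3] g 0.0
{'fx': 325.19226210127806, 'fy': 325.19226210127806, 'cx': 283.55587649274514, 'cy': 210.40422617097653, 'eye': array([0.43805806, 0.21293991, 0.37239309]), 'orientation': array([-0.22595839, -0.20892607,  1.49770759])}
3360 [[0.463, 0.1874, 0.0438], [0.5036, 0.2075, 0.0461], [0.5482, 0.2279, 0.0478]] ((503.6603088378906, 207.40643310546875), (41.6399040222168, 94.20096588134766), 87.14473724365234)
```

View pics/w1.png

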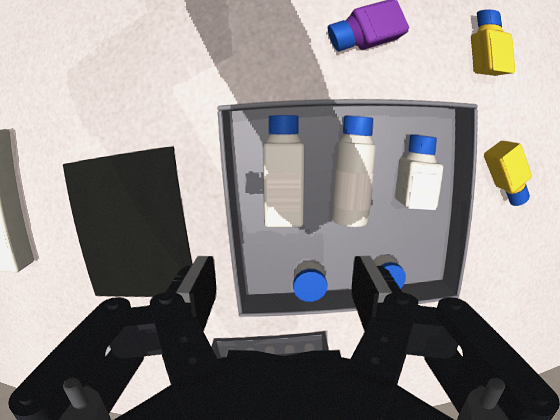

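The wrist view confirms it: target at (284,170), midway between the fingers, with clear space on both sides. Its body centre is (0.505, 0.207) and its top is at about 0.047, matching the top camera. Down and grip.

```bash
python3 -m crank '[[[-0.01,0,-0.9,0,0,0],[-0.01,0,-0.9,0,0,0],[-0.01,0,-0.9,0,0,0],[-0.01,-0.01,-0.9,0,0,0],[-0.01,-0.01,-0.9,0,0,0],[-0.01,-0.01,-0.9,0,0,0],[-0.01,0,-0.9,0,0,0],[0,0,-0.8,0,0,0],[0,0,-0.5,0,0,0],[0,0,0,0,0,0]]]' 0.53 60 && python3 -m crank '[[[0,0,0,0,0,0],[0,0,0,0,0,0],[0,0,0,0,0,0],[0,0,0,0,0,0],[0,0,0,0,0,0],[0,0,0,0,0,0],[0,0,0,0,0,0],[0,0,0,0,0,0]]]' -1 60
```

```text
time_s: 2.4
tcp_pos: [0.5013, 0.2084, 0.0127]
orientation: [-0.089, -3.134, 0.004]
contact_force: [-0.0, 1.0, 0.8]
opening: 0.0654
grip_force: 0.0
time_s: 3.07
tcp_pos: [0.5057, 0.2093, 0.017]
orientation: [0.092, 3.139, 0.003]
contact_force: [-2.4, 1.8, 7.0]
opening: 0.039
grip_force: 60.6
```

```bash
python3 -m crank '[[[0,0,0.5,0,0,0],[0,0,0.9,0,0,0],[0,0,0.9,0,0,0],[0,0,0.9,0,0,0],[0,0,0.9,0,0,0],[0,0,0.7,0,0,0],[0.06,-0.25,0,0,0,1],[0.06,-0.25,0,0,0,1],[0.06,-0.25,0,0,0,1],[0.06,-0.25,0,0,0,1],[0.06,-0.25,0,0,0,1],[0.06,-0.25,0,0,0,1],[0.06,-0.25,0,0,0,1],[0.06,-0.25,0,0,0,1],[0.06,-0.25,0,0,0,1],[0.06,-0.25,0,0,0,1],[0.06,-0.25,0,0,0,1],[0.06,-0.25,0,0,0,1],[0.06,-0.25,0,0,0,1],[0.06,-0.25,0,0,0,1]]]' && python3 -m crank '[[[0.06,-0.25,0,0,0,1],[0.06,-0.25,0,0,0,1],[0.06,-0.25,0,0,0,1],[0.06,-0.25,0,0,0,1],[0.06,-0.25,0,0,0,1],[0.06,-0.25,0,0,0,1],[0.06,-0.25,0,0,0,1],[0.06,-0.25,0,0,0,1],[0.06,-0.25,0,0,0,1],[0.06,-0.25,0,0,0,1],[0.06,-0.25,0,0,0,1],[0.06,-0.25,0,0,0,1],[0.06,-0.25,0,0,0,1],[0.06,-0.25,0,0,0,1],[0.06,-0.25,0,0,0,1],[0.06,-0.25,0,0,0,1],[0.06,-0.25,0,0,0,1],[0.06,-0.25,0,0,0,1],[0.06,-0.25,0,0,0,1],[0.06,-0.25,0,0,0,1]]]' && python3 - <<'E'
from h import *
st();m=optics.camera_model('wrist');I,D=optics.grab_frame('wrist')
np.savez('pics/w2.npz',I=I,D=D);cv2.imwrite('pics/w2.png',I[...,::-1])
P=wcloud(m,D)
k=(P[...,2]>.13)&(P[...,2]<.18)&(np.hypot(P[...,0]-.558,P[...,1])<.11)&(D>0)&(I.min(-1)>90)
q=P[k];print(k.sum(),np.round(np.percentile(q,[2,50,98],axis=0),4).tolist())
k=(P[...,2]<.015)&(I.max(-1)<60)&(D>0)&(np.hypot(P[...,0]-.558,P[...,1])<.17);q=P[k];print('mat',k.sum(),np.round(np.percentile(q,[1,50,99],axis=0),4).tolist())
E
```

```text
time_s: 4.73
tcp_pos: [0.5264, 0.1205, 0.1356]
orientation: [-1.595, 2.706, -0.0]
contact_force: [0.3, 0.2, -1.5]
opening: 0.039
grip_force: 60.7
time_s: 6.4
tcp_pos: [0.5564, -0.0045, 0.1356]
orientation: [3.053, -0.742, 0.0]
contact_force: [0.5, -0.4, -1.9]
opening: 0.0394
grip_force: 60.7
t 6.4 q [-0.01  0.35 -0.19  1.03 -0.   -2.67] tcp [ 0.5564 -0.0045  0.1356] ty [-0.459 -0.889  0.   ] tz [ 0. -0. -1.] open 0.0394 F [ 0.5 -0.4 -1.9] g 60.7
15179 [[0.5181, -0.0376, 0.1546], [0.5676, -0.0089, 0.1645], [0.6037, 0.0246, 0.1659]]
mat 19389 [[0.4661, -0.0866, 0.0012], [0.5972, -0.03, 0.0031], [0.6572, 0.1456, 0.0122]]
```

View pics/w2.png

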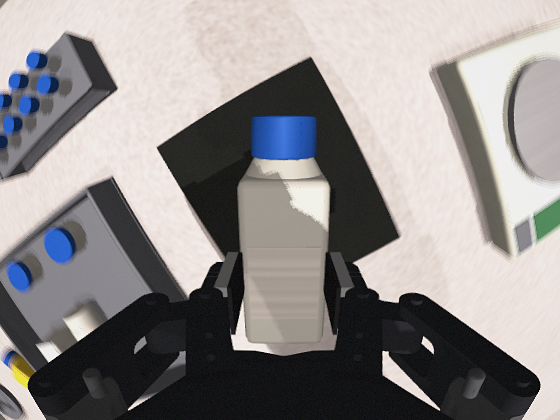

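The picture shows the bottle level in the grip over the mat: cap at (284,137), base near (284,340), long axis pointing away from the robot towards -y. Its top is 0.1655, so it goes down 119 mm, then I let go.

```bash
python3 -m crank '[[[0,0,-0.9,0,0,0],[0,0,-0.9,0,0,0],[0,0,-0.9,0,0,0],[0,0,-0.9,0,0,0],[0,0,-0.7,0,0,0],[0,0,-0.2,0,0,0],[0,0,-0.2,0,0,0],[0,0,-0.05,0,0,0],[0,0,0,0,0,0]]]' && python3 -m crank '[[[0,0,0,0,0,0],[0,0,0,0,0,0],[0,0,0,0,0,0],[0,0,0,0,0,0],[0,0,0,0,0,0],[0,0,0,0,0,0],[0,0,0,0,0,0],[0,0,0,0,0,0],[0,0,0,0,0,0]]]' 0.6
```

```text
time_s: 7.2
tcp_pos: [0.557, -0.004, 0.0174]
orientation: [-3.051, 0.748, -0.002]
contact_force: [0.4, 0.6, -1.4]
opening: 0.0388
grip_force: 60.8
time_s: 7.95
tcp_pos: [0.5563, -0.004, 0.0167]
orientation: [3.051, -0.747, -0.0]
contact_force: [0.6, 0.1, 0.6]
opening: 0.0684
grip_force: 0.0
```

Released and resting. I'll raise the tool and turn it half a turn so it can take the bottle the other way, then measure.

```bash
python3 -m crank '[[[0,0,0.6,0,0,0],[0,0,1,0,0,0],[0,0,1,0,0,0],[0,0,1,0,0,-1],[0,0,1,0,0,-1],[0,0,1,0,0,-1],[0,0,0.6,0,0,-1],[0,0,0,0,0,-1],[0,0,0,0,0,-1],[0,0,0,0,0,-1],[0,0,0,0,0,-1],[0,0,0,0,0,-1],[0,0,0,0,0,-1],[0,0,0,0,0,-1],[0,0,0,0,0,-1],[0,0,0,0,0,-1],[0,0,0,0,0,-1],[0,0,0,0,0,-1],[0,0,0,0,0,-1],[0,0,0,0,0,-1]]]' && python3 -m crank '[[[0,0,0,0,0,-1],[0,0,0,0,0,-1],[0,0,0,0,0,-1],[0,0,0,0,0,-1],[0,0,0,0,0,-1],[0,0,0,0,0,-1],[0,0,0,0,0,-1],[0,0,0,0,0,-1],[0,0,0,0,0,-1],[0,0,0,0,0,-1],[0,0,0,0,0,-1],[0,0,0,0,0,-1],[0,0,0,0,0,-1],[0,0,0,0,0,-1],[0,0,0,0,0,-1],[0,0,0,0,0,-1],[0,0,0,0,0,-1],[0,0,0,0,0,-1],[0,0,0,0,0,-1],[0,0,0,0,0,-1]]]' && python3 -m crank '[[[0,0,0,0,0,-1],[0,0,0,0,0,-1],[0,0,0,0,0,-0.27],[0,0,0,0,0,0]]]' && python3 - <<'E'
from h import *
st();m=optics.camera_model('wrist');I,D=optics.grab_frame('wrist')
np.savez('pics/w3.npz',I=I,D=D);cv2.imwrite('pics/w3.png',I[...,::-1])
P=wcloud(m,D)
k=(P[...,2]>.038)&(P[...,2]<.055)&(np.hypot(P[...,0]-.558,P[...,1])<.12)&(D>0)
q=P[k];print(k.sum(),np.round(np.percentile(q,[2,50,98],axis=0),4).tolist(),cv2.minAreaRect((q[:,:2]*1000).astype(np.float32)))
mt=optics.camera_model('top');I,D=optics.grab_frame('top');P=cloud(mt,D)
k=(P[...,2]>.03)&(P[...,2]<.055)&(np.hypot(P[...,0]-.558,P[...,1])<.12)&(D>0)
q=P[k];print('top',k.sum(),np.round(np.percentile(q,[2,50,98],axis=0),4).tolist())
E
```

```text
time_s: 9.62
tcp_pos: [0.5561, -0.004, 0.1716]
orientation: [1.898, -2.503, -0.0]
contact_force: [-0.3, 0.2, -0.5]
opening: 0.0682
grip_force: 0.0
time_s: 11.28
tcp_pos: [0.5562, -0.004, 0.1716]
orientation: [-0.474, -3.105, 0.0]
contact_force: [-0.6, 0.4, 0.0]
opening: 0.0684
grip_force: 0.0
time_s: 11.62
tcp_pos: [0.5562, -0.004, 0.1717]
orientation: [-0.746, -3.052, 0.0]
contact_force: [0.9, -0.3, 0.3]
opening: 0.0682
grip_force: 0.0
t 11.6167 q [-0.01  0.33 -0.13  1.11 -0.    0.47] tcp [ 0.5562 -0.004   0.1717] ty [ 0.461  0.887 -0.   ] tz [-0. -0. -1.] open 0.0682 F [ 0.9 -0.3  0.3] g 0.0
4480 [[0.5151, -0.0367, 0.0388], [0.5575, -0.0042, 0.0451], [0.6149, 0.028, 0.0468]] ((569.1240234375, -9.940975189208984), (42.1484375, 117.12921142578125), 62.51356887817383)Traceback (most recent call last):
  File "<stdin>", line 9, in <module>
    return _quantile_unchecked(
        a, q, axis, out, overwrite_input, method, keepdims, weights)
    return _ureduce(a,
                    func=_quantile_ureduce_func,
    ...<5 lines>...
                    overwrite_input=overwrite_input,
                    method=method)
    r = func(a, **kwargs)
    result = _quantile(arr,
                       quantiles=q,
    ...<2 lines>...
                       out=out,
                       weights=wgt)
    slices_having_nans = np.isnan(arr[-1, ...])
                                  ~~~^^^^^^^^^
IndexError: index -1 is out of bounds for axis 0 with size 0
```

View pics/w3.png

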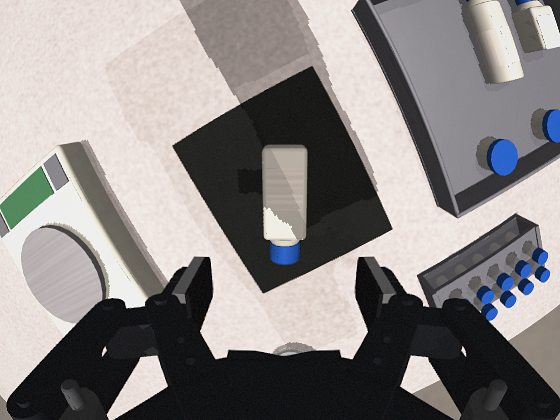

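The bottle lies on the mat, cap at (285,252), base at (285,147), centred between the fingers. Its origin is about (0.557, -0.004) and its top 0.046. I'll tilt the tool 0.32 rad so it ends up pointing slightly down at the pan, shift it towards the cap, and grip.

```bash
python3 -m crank '[[[0.06,-0.02,-0.5,0.46,0.887,0],[0.06,-0.02,-0.5,0.46,0.887,0],[0.06,-0.02,-0.5,0.46,0.887,0],[0.06,-0.03,-0.5,0.46,0.887,0],[0,0,-0.9,0,0,0],[0,0,-0.9,0,0,0],[0,0,-0.9,0,0,0],[0,0,-0.8,0,0,0],[0,0,-0.5,0,0,0],[0,0,-0.3,0,0,0],[0,0,0,0,0,0]]]' && python3 -m crank '[[[0,0,0,0,0,0],[0,0,0,0,0,0],[0,0,0,0,0,0],[0,0,0,0,0,0],[0,0,0,0,0,0],[0,0,0,0,0,0],[0,0,0,0,0,0],[0,0,0,0,0,0]]]' -1 80 && python3 -c "from h import *;st()"
```

```text
time_s: 12.63
tcp_pos: [0.5611, -0.0063, 0.0126]
orientation: [-0.672, -2.745, -0.107]
contact_force: [0.5, 0.6, -0.6]
opening: 0.0682
grip_force: 0.0
time_s: 13.3
tcp_pos: [0.5636, -0.0065, 0.0159]
orientation: [-0.673, -2.751, -0.108]
contact_force: [-0.0, -1.0, 6.0]
opening: 0.0388
grip_force: 80.9
t 13.3 q [-0.09  0.69  0.    1.18  0.12  0.38] tcp [ 0.5636 -0.0065  0.0159] ty [0.462 0.887 0.001] tz [-0.276  0.144 -0.95 ] open 0.0388 F [-0. -1.  6.] g 80.9
```

```bash
python3 -m crank '[[[0,0,0.6,0,0,0],[0,0,1,0,0,0],[0,0,1,0,0,0],[0,0,1,-0.46,-0.887,0],[0,0,1,-0.46,-0.887,0],[0,0,1,-0.46,-0.887,0],[0,0,1,-0.46,-0.887,0],[0,0,1,-0.46,-0.887,0],[0,0,0.6,-0.46,-0.887,0],[0,0,0,-0.46,-0.887,0],[0,0,0,-0.46,-0.887,0],[0,0,0,-0.46,-0.887,0],[0,0,0,-0.46,-0.887,0],[0,0,0,-0.46,-0.887,0],[0,0,0,-0.46,-0.887,0],[0,0,0,-0.46,-0.887,0],[0,0,0,-0.46,-0.887,0],[0,0,0,-0.46,-0.887,0],[0,0,0,-0.46,-0.887,0],[0,0,0,-0.46,-0.887,0]]]' && python3 -c "from h import *;st()" && python3 -m crank '[[[-0.09,-0.78,0,-0.46,-0.887,0],[-0.09,-0.78,0,-0.46,-0.887,0],[-0.09,-0.78,0,-0.28,-0.53,0],[-0.09,-0.78,0,0,0,0],[-0.09,-0.78,0,0,0,0],[-0.09,-0.78,0,0,0,0],[-0.09,-0.78,0,0,0,0],[-0.09,-0.78,0,0,0,0],[-0.09,-0.78,0,0,0,0],[-0.09,-0.78,0,0,0,0],[-0.09,-0.78,0,0,0,0],[-0.09,-0.78,0,0,0,0],[-0.09,-0.78,0,0,0,0],[-0.09,-0.78,0,0,0,0],[0,0,0,0,0,0],[0,0,0,0,0,0]]]' && python3 - <<'E'
from h import *
st()
for n in('top','scene','wrist'):
    m=optics.camera_model(n);I,D=optics.grab_frame(n);np.savez(f'pics/{n}4.npz',I=I,D=D,e=m['eye'],o=m['orientation'])
    P=wcloud(m,D) if n=='wrist' else cloud(m,D)
    I=I.astype(int);blue=(I[...,2]-I[...,0]>50)&(D>0)&(np.hypot(P[...,0]-.52,P[...,1]+.27)<.09)&(P[...,2]>.15)
    q=P[blue]
    if len(q): print(n,'cap',len(q),np.round(np.percentile(q,[2,50,98],axis=0),4).tolist())
a=np.load('pics/scene4.npz')['I'];b=np.load('pics/wrist4.npz')['I']
c=cv2.resize(a[120:320,80:300],None,fx=2,fy=2,interpolation=cv2.INTER_CUBIC)
o=np.zeros((420,800,3),np.uint8);o[:400,:440]=c;w=cv2.resize(b,(360,270));o[:270,440:]=w
cv2.imwrite('pics/v4.png',o[...,::-1])
E
```

```text
time_s: 14.97
tcp_pos: [0.5611, -0.0061, 0.2197]
orientation: [0.502, 2.052, -0.285]
contact_force: [1.0, 1.4, -3.3]
opening: 0.0386
grip_force: 81.0
t 14.9667 q [ 0.42 -0.01 -1.07 -0.32 -0.74  0.56] tcp [ 0.5611 -0.0061  0.2197] ty [0.46  0.888 0.002] tz [ 0.767 -0.396 -0.505] open 0.0386 F [ 1.   1.4 -3.3] g 81.0
time_s: 16.3
tcp_pos: [0.5512, -0.2584, 0.2365]
orientation: [0.487, 1.941, -0.323]
contact_force: [-0.5, 0.3, -2.4]
opening: 0.0388
grip_force: 82.1
t 16.3 q [-0.38  0.05 -1.27 -0.9  -0.11  0.04] tcp [ 0.5512 -0.2584  0.2365] ty [ 0.475  0.88  -0.004] tz [ 0.805 -0.436 -0.404] open 0.0388 F [-0.5  0.3 -2.4] g 82.1
top cap 200 [[0.5353, -0.2693, 0.2999], [0.5491, -0.2558, 0.3035], [0.5625, -0.2418, 0.3077]]
scene cap 112 [[0.5386, -0.2683, 0.2955], [0.5537, -0.2558, 0.3012], [0.5666, -0.2423, 0.3041]]
wrist cap 817 [[0.5326, -0.265, 0.2833], [0.5358, -0.247, 0.2874], [0.5504, -0.2384, 0.2914]]
```

View pics/v4.png

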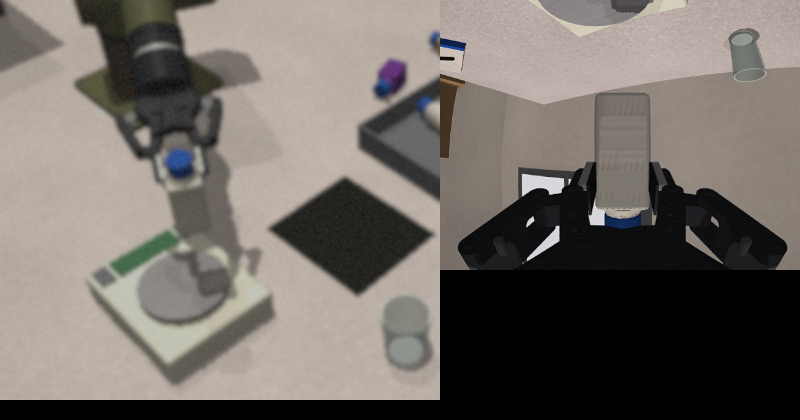

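The bottle is held almost upright over the pan (cap at (180,160) in the left half, pan at (185,285)). Joint 3 is at its limit though: with the tool radial, the arm can't draw back any further. I'll fit the arm's geometry to the readings so far and find a yaw that is reachable.

```bash
cat > kin.py <<'E'
from h import *
from scipy.optimize import least_squares
S=[([1.272,.261,-.139,1.173,0],[.154,.501,.205]),([.39,.30,-.08,1.19,0],[.5076,.2081,.2047]),([-.01,.35,-.19,1.03,0],[.5564,-.0045,.1356]),
([-.01,.33,-.13,1.11,0],[.5562,-.004,.1717]),([-.09,.69,0,1.18,.12],[.5636,-.0065,.0159]),([.42,-.01,-1.07,-.32,-.74],[.5611,-.0061,.2197])]
s=env.read_state();S.append((s['qpos'][:5],s['tcp_pos']))
def fk(q,k):
    h,a,b,c,d,e,f=k;J,q2,q3,q4,q5=q[:5]
    r=np.array([np.cos(J),np.sin(J),0]);t=np.array([-r[1],r[0],0]);Z=np.array([0,0,1.])
    th=q2-q3;P=th+q4
    p=np.cos(P)*r-np.sin(P)*Z;n=np.cos(q5)*p+np.sin(q5)*t
    return h*Z+a*(np.sin(q2)*r+np.cos(q2)*Z)+b*(np.cos(th)*r-np.sin(th)*Z)+c*(np.sin(th)*r+np.cos(th)*Z)+d*p+f*n+e*r, n
K=least_squares(lambda k:np.r_[np.concatenate([fk(q,k)[0]-x for q,x in S]),.002*(k-[.3,.4,.4,0,.1,0,.3])],[.3,.4,.4,0,.1,0,.3]).x
lo=np.array([-2.78,-.83,-1.28,-1.9,-1.57]);hi=np.array([2.78,1.72,1.37,2.12,1.48])
def ik(x,n):
    f=lambda q:np.r_[(fk(q,K)[0]-x)*10,fk(q,K)[1]-n]
    return min((least_squares(f,np.clip(g,lo+.02,hi-.02),bounds=(lo,hi)) for g in([.3,.2,-.8,.3,-.9],[0,.0,-.5,.2,-.3],[.3,-.3,-1.1,.3,-1.])),key=lambda r:r.cost)
E
python3 - <<'E'
from kin import *
print(np.round(K,3),np.round([1000*(fk(q,K)[0]-x) for q,x in S],1).tolist())
g=np.array([.517,-.272])
for tilt in(.314,):
  for yaw in(-28,-45,-55,-65,-75,-85):
    for zg in(.25,.13):
      y=np.radians(yaw);n=np.array([np.cos(tilt)*np.cos(y),np.cos(tilt)*np.sin(y),-np.sin(tilt)])
      r=ik(np.r_[g,zg]+.019*n,n);print(yaw,zg,round(r.cost,5),np.round(r.x,2))
E
```

```text
[0.212 0.562 0.38  0.061 0.112 0.006 0.348] [[0.3, -0.1, -1.1], [-0.5, 0.4, 0.6], [0.3, -1.1, 2.0], [0.2, -1.6, -1.4], [-0.8, -2.5, -1.9], [1.9, 0.9, 4.2], [-1.7, 0.5, -2.4]]
-28 0.25 0.00357 [-0.48  0.03 -1.28 -0.91 -0.01]
-28 0.13 0.03655 [-0.48  0.25 -1.28 -0.95 -0.01]
-45 0.25 0.00026 [-0.17  0.14 -1.28 -1.01 -0.59]
-45 0.13 0.0152 [-0.11  0.43 -1.28 -1.11 -0.7 ]
-55 0.25 0.0 [-0.05  0.18 -1.2  -0.89 -0.85]
-55 0.13 0.00203 [-0.03  0.56 -1.28 -1.25 -0.9 ]
-65 0.25 0.0 [ 0.03  0.2  -1.04 -0.56 -1.06]
-65 0.13 0.0 [ 0.03  0.56 -1.19 -1.06 -1.06]
-75 0.25 0.0 [ 0.07  0.26 -0.83 -0.05 -1.2 ]
-75 0.13 0.0 [ 0.07  0.52 -0.96 -0.44 -1.2 ]
-85 0.25 0.0 [ 0.08  0.38 -0.56  0.61 -1.26]
-85 0.13 0.0 [ 0.08  0.57 -0.68  0.3  -1.26]
```

```bash
cat > plan.py <<'E'
from kin import *
Mg=R.from_rotvec([-.673,-2.751,-.108]).as_matrix();tg=np.array([.5636,-.0065,.0159])
ax=Mg.T@np.array([.887,-.461,0]);ax/=np.linalg.norm(ax);ob=Mg.T@(np.array([.5567,-.0035,.025])-tg)
def bottle():
    s=env.read_state();M=rot(s['orientation']);t=np.array(s['tcp_pos']);return M,t,M@ax,t+M@ob
def todo(yaw,target):
    M,t,a,o=bottle();tz=M[:,2]
    Q=R.align_vectors([[0,0,1],[np.cos(yaw),np.sin(yaw),0]],[a,tz-a*(a@tz)],weights=[1e6,1])[0]
    Mn=Q.as_matrix()@M;tn=np.array(target)-Mn@ob
    print('bottle axis',np.round(a,3),'origin',np.round(o,4),'captop',np.round(o+.073*a,4));print('turn rows(x1)',np.round(Q.as_rotvec()/.08,2),'shift rows',np.round((tn-t)/.025,2),'tcp->',np.round(tn,4))
    r=ik(tn,Mn[:,2]);print('ik',round(r.cost,5),np.round(r.x,2))
E
python3 - <<'E'
from plan import *
todo(np.radians(-80),[.517,-.272,.215])
M,t,a,o=bottle()
q=R.from_rotvec([0,0,-.9]); print('axis err first', np.round(R.align_vectors([[0,0,1]],[a])[0].as_rotvec()/.08,2))
for n in('top','scene'):
    z=np.load(f'pics/{n}.npz');m=optics.camera_model(n);P=cloud(m,z['D']);I=z['I'].astype(int)
    k=(abs(P[...,2]-.07)<.007)&(np.hypot(P[...,0]-.515,P[...,1]+.272)<.08)
    # drop housing: need within band by label
    mask=k.astype(np.uint8);mask=cv2.morphologyEx(mask,cv2.MORPH_OPEN,np.ones((5,5)))
    q=P[mask>0];h=cv2.convexHull((q[:,:2]*1000).astype(np.float32));print(n,len(q),np.round(np.percentile(q,[1,50,99],axis=0),4).tolist(),q.mean(0),cv2.fitEllipse(h))
    # colour/gray pan in image at z=.07
    k=(np.ptp(I,-1)<25)&(I.mean(-1)>110)&(I.mean(-1)<185)
    d=np.stack(np.gradient(I.mean(-1)),-1)
E
```

```text
bottle axis [ 0.089 -0.042  0.995] origin [ 0.5431 -0.2523  0.2302] captop [ 0.5496 -0.2554  0.3028]
turn rows(x1) [ -1.    -0.79 -11.31] shift rows [-1.32 -0.98 -0.57] tcp-> [ 0.5191 -0.2809  0.2225]
ik 0.0 [ 0.1   0.35 -0.71  0.28 -1.24]
axis err first [-0.53 -1.11  0.  ]
top 2194 [[0.4595, -0.3301, 0.0654], [0.5163, -0.2725, 0.0708], [0.5742, -0.2134, 0.076]] [ 0.51647361 -0.27217911  0.07080716] ((516.7886962890625, -272.38165283203125), (122.4814224243164, 124.06723022460938), 18.90784454345703)
scene 1278 [[0.4607, -0.3305, 0.0646], [0.5206, -0.2734, 0.069], [0.5787, -0.2149, 0.0726]] [ 0.52095155 -0.27311965  0.06893458] ((518.146484375, -271.612060546875), (121.86617279052734, 127.04546356201172), 69.73177337646484)
```

Model and cameras agree: cap predicted at (0.5496, -0.2554, 0.3028), seen at (0.549, -0.2556, 0.3035). The pan centre is (0.517, -0.272, 0.070) from both views. A yaw of -80° is well within reach.

```bash
python3 -m crank '[[[-0.11,-0.08,-0.05,-0.08,-0.07,-0.94],[-0.11,-0.08,-0.05,-0.08,-0.07,-0.94],[-0.11,-0.08,-0.05,-0.08,-0.07,-0.94],[-0.11,-0.08,-0.05,-0.08,-0.07,-0.94],[-0.11,-0.08,-0.05,-0.08,-0.07,-0.94],[-0.11,-0.08,-0.05,-0.08,-0.07,-0.94],[-0.11,-0.08,-0.05,-0.08,-0.07,-0.94],[-0.11,-0.08,-0.05,-0.08,-0.07,-0.94],[-0.11,-0.08,-0.05,-0.08,-0.07,-0.94],[-0.11,-0.08,-0.05,-0.08,-0.07,-0.94],[-0.11,-0.08,-0.05,-0.08,-0.07,-0.94],[-0.11,-0.08,-0.05,-0.08,-0.07,-0.94],[0,0,0,0,0,0],[0,0,0,0,0,0]]]' && python3 - <<'E'
from plan import *
st();todo(np.radians(-80),[.517,-.272,.130])
for n in('top','scene'):
    m=optics.camera_model(n);I,D=optics.grab_frame(n);P=cloud(m,D);I0=I
    I=I.astype(int);b=(I[...,2]-I[...,0]>50)&(D>0)&(np.hypot(P[...,0]-.52,P[...,1]+.27)<.09)&(P[...,2]>.15);q=P[b]
    if len(q):print(n,'cap',len(q),np.round(np.percentile(q,[2,50,98],axis=0),4).tolist())
c=cv2.resize(I0[120:320,80:300],None,fx=2.8,fy=2.8,interpolation=cv2.INTER_CUBIC);cv2.imwrite('pics/v5.png',c[...,::-1])
E
```

```text
time_s: 17.62
tcp_pos: [0.5229, -0.2791, 0.2211]
orientation: [1.261, 1.554, -0.902]
contact_force: [-0.7, 0.1, -2.4]
opening: 0.0389
grip_force: 82.2
t 17.6167 q [ 0.09  0.32 -0.76  0.14 -1.23  1.21] tcp [ 0.5229 -0.2791  0.2211] ty [0.978 0.21  0.005] tz [ 0.2   -0.927 -0.317] open 0.0389 F [-0.7  0.1 -2.4] g 82.2
bottle axis [-0.003 -0.007  1.   ] origin [ 0.5205 -0.2703  0.2136] captop [ 0.5203 -0.2708  0.2866]
turn rows(x1) [-0.09  0.04 -0.46] shift rows [-0.15 -0.07 -3.34] tcp-> [ 0.5191 -0.2809  0.1375]
ik 0.0 [ 0.09  0.5  -0.8   0.03 -1.24]
top cap 203 [[0.5071, -0.2831, 0.2827], [0.5206, -0.2696, 0.2872], [0.5339, -0.2558, 0.291]]
scene cap 99 [[0.51, -0.2838, 0.2785], [0.5262, -0.2724, 0.2851], [0.5374, -0.2577, 0.2874]]
```

View pics/v5.png

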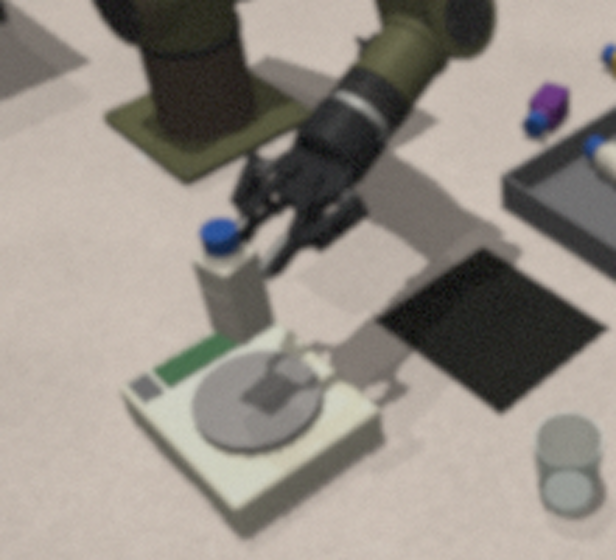

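The bottle hangs upright over the pan (cap at (222,237), pan centre at (258,400)), with the gripper clear to the side. I'll lower it to 9 mm above, then creep.

```bash
python3 -m crank '[[[-0.03,-0.01,-0.6,0,0,0],[-0.03,-0.01,-0.7,0,0,0],[-0.03,-0.01,-0.7,0,0,0],[-0.03,-0.02,-0.7,0,0,0],[-0.03,-0.02,-0.5,-0.05,0.02,0],[0,0,-0.3,-0.04,0.02,0],[0,0,-0.1,0,0,0],[0,0,0,0,0,0],[0,0,0,0,0,0]]]' && python3 -c "
from plan import *
st();todo(np.radians(-80),[.517,-.272,.115])"
```

```text
time_s: 18.47
tcp_pos: [0.5169, -0.2825, 0.132]
orientation: [1.258, 1.549, -0.913]
contact_force: [0.1, 0.2, -1.9]
opening: 0.0387
grip_force: 82.2
t 18.4667 q [ 0.09  0.49 -0.86 -0.14 -1.23  1.2 ] tcp [ 0.5169 -0.2825  0.132 ] ty [ 0.979  0.206 -0.   ] tz [ 0.195 -0.931 -0.31 ] open 0.0387 F [ 0.1  0.2 -1.9] g 82.2
bottle axis [0.    0.002 1.   ] origin [ 0.5145 -0.2737  0.1245] captop [ 0.5145 -0.2735  0.1975]
turn rows(x1) [ 0.02 -0.01 -0.41] shift rows [ 0.09  0.06 -0.38] tcp-> [ 0.5191 -0.2809  0.1225]
ik 0.0 [ 0.09  0.53 -0.81 -0.01 -1.24]
```

```bash
python3 -m crank '[[[0.05,0.03,-0.1,0,0,0],[0.04,0.03,-0.1,0,0,0],[0,0,-0.06,0,0,0],[0,0,-0.04,0,0,0],[0,0,0,0,0,0],[0,0,0,0,0,0]]]' && python3 -m crank '[[[0,0,-0.04,0,0,0],[0,0,0,0,0,0],[0,0,0,0,0,0]]]'
```

```text
time_s: 18.97
tcp_pos: [0.519, -0.2809, 0.1238]
orientation: [1.257, 1.551, -0.914]
contact_force: [0.0, -0.3, -1.8]
opening: 0.0384
grip_force: 82.2
time_s: 19.22
tcp_pos: [0.519, -0.2809, 0.1228]
orientation: [1.257, 1.55, -0.914]
contact_force: [-0.3, -0.1, -1.5]
opening: 0.0385
grip_force: 82.2
```

```bash
python3 -m crank '[[[0,0,-0.04,0,0,0],[0,0,0,0,0,0],[0,0,0,0,0,0]]]'; python3 -m crank '[[[0,0,-0.04,0,0,0],[0,0,0,0,0,0],[0,0,0,0,0,0]]]'
```

```text
time_s: 19.47
tcp_pos: [0.519, -0.281, 0.1227]
orientation: [1.257, 1.548, -0.915]
contact_force: [-0.7, 1.4, 2.2]
opening: 0.0387
grip_force: 82.5
time_s: 19.72
tcp_pos: [0.519, -0.2812, 0.1227]
orientation: [1.256, 1.546, -0.916]
contact_force: [-4.0, 3.6, 6.8]
opening: 0.0385
grip_force: 83.0
```

Contact with the pan at the expected height. I'll relieve the load, release and look.

```bash
python3 -m crank '[[[0,0,0.06,0,0,0],[0,0,0,0,0,0]]]' && python3 -m crank '[[[0,0,0,0,0,0],[0,0,0,0,0,0],[0,0,0,0,0,0],[0,0,0,0,0,0],[0,0,0,0,0,0],[0,0,0,0,0,0],[0,0,0,0,0,0],[0,0,0,0,0,0],[0,0,0,0,0,0]]]' 0.6 && python3 -m crank '[[[-0.07,0.35,0.12,0,0,0],[-0.14,0.7,0.23,0,0,0],[-0.14,0.7,0.23,0,0,0],[-0.14,0.7,0.23,0,0,0],[-0.14,0.7,0.23,0,0,0],[-0.14,0.7,0.23,0,0,0],[-0.14,0.7,0.23,0,0,0],[-0.14,0.7,0.23,0,0,0],[0,0,0,0,0,0],[0,0,0,0,0,0]]]' && python3 - <<'E'
from h import *
st()
for n in('top','scene'):
    m=optics.camera_model(n);I,D=optics.grab_frame(n);P=cloud(m,D);I0=I
    I=I.astype(int);b=(I[...,2]-I[...,0]>50)&(D>0)&(np.hypot(P[...,0]-.52,P[...,1]+.27)<.09)&(P[...,2]>.1);q=P[b]
    if len(q):print(n,'cap',len(q),np.round(np.percentile(q,[2,50,98],axis=0),4).tolist())
c=cv2.resize(I0[110:310,110:380],None,fx=2.8,fy=2.8,interpolation=cv2.INTER_CUBIC);cv2.imwrite('pics/v6.png',c[...,::-1])
E
```

```text
time_s: 19.88
tcp_pos: [0.519, -0.2809, 0.1226]
orientation: [1.257, 1.55, -0.914]
contact_force: [-1.4, 1.2, 2.3]
opening: 0.0387
grip_force: 82.5
time_s: 20.63
tcp_pos: [0.519, -0.2809, 0.1223]
orientation: [1.257, 1.551, -0.914]
contact_force: [0.3, -0.0, -0.2]
opening: 0.0687
grip_force: 0.0
time_s: 21.47
tcp_pos: [0.4937, -0.1488, 0.1653]
orientation: [1.256, 1.551, -0.912]
contact_force: [0.4, 0.7, -0.0]
opening: 0.0683
grip_force: 0.0
t 21.4667 q [ 0.39  0.55 -0.58  0.94 -1.21  2.09] tcp [ 0.4937 -0.1488  0.1653] ty [ 0.978  0.207 -0.001] tz [ 0.197 -0.93  -0.31 ] open 0.0683 F [ 0.4  0.7 -0. ] g 0.0
top cap 169 [[0.5034, -0.2845, 0.1839], [0.517, -0.2698, 0.1886], [0.5299, -0.2565, 0.1932]]
scene cap 89 [[0.5053, -0.2835, 0.1807], [0.5213, -0.2718, 0.1864], [0.5352, -0.2578, 0.1896]]
```

View pics/v6.png

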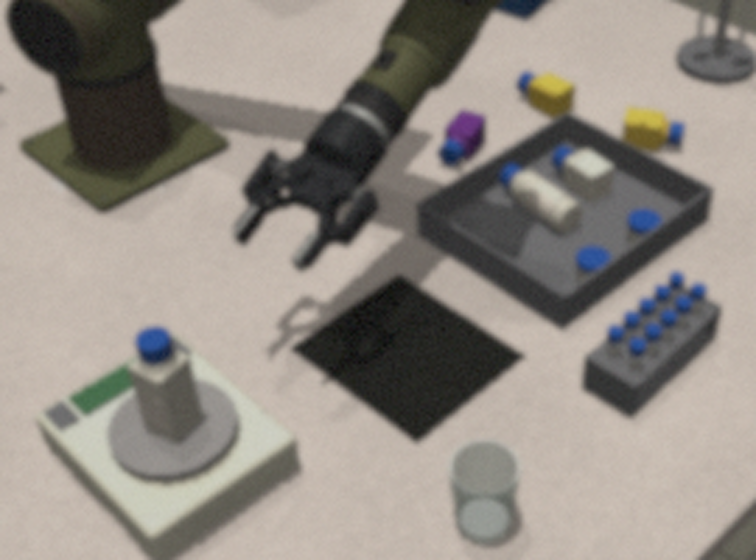

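The bottle stands upright in the middle of the pan (cap at (155,345), base near (175,430)). The arm is clear, the other bottles and jars are still in the crate, and the beaker and rack are in place. Handing in.

```bash
python3 -c "from plant import env;print(env.close_job())"
```

```text
the job is handed in; nothing more can be done
None
```

I laid the tall square bottle on the mat and released it, regrasped it the other way, and stood it cap up about 2 mm from the pan centre; the job is handed in at about 21.5 s of the 58 s, with no verdict returned.

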